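# Wedge the sagging sea board of the wind-farm model up to its line

### The job

The free edge of the blue sea board on the folding wind-farm model hangs below its red line. Take the orange printed wedge from the printer sheet, set it flat on the bench and slide it, thin end first and square to the edge, under the steel rod at the middle of that edge until the brass tongue has come up to the red line and is held firmly against the top of its slot, then let go and leave the wedge there. Let the wedge do the lifting: feel for the stop, do not force the wedge past it, keep the gripper off the model, and leave the other things on the bench where they are.

Things in the scene. Friction and masses are not known exactly. Their poses are not given: they have to be found in the camera images.
- wedge_grip (a point): Orange printed wedge, 150 mm long, 30 mm wide, about 70 g, at first flat on the printer sheet. This point: centre of its ribbed tail block, 13 mm above its flat underside. The block is 35 mm long (y), 30 mm wide (x), 26 mm high: grip it across its width. +y of the wedge points to the thin end, +z up.
- wedge_tip (a point): Middle of the wedge's thin end, on its underside, 132.5 mm from the tail block's centre. The top slopes: 4 mm thick here, 23 mm thick 115 mm back, where the tail block begins. Smooth faces, friction about 0.25 to 0.35: it stays where it is left under load.
- layout: Folding wind-farm model, 440 mm long, fixed: moss-green land half, plywood runner, white post. Origin on its underside below the middle of the steel rod, 0 to 4 mm above the bench as its screw feet are set. +y points in under the sea board, square to its free edge (outer face at y = -9 mm): the way the wedge slides in. +x runs along that edge to the post. Bare bench below.
- mark (a point): Red line on the white register post (16 x 36 mm, 63 mm high) at the +x end of the free edge, 157 mm from its middle; 42 mm above the layout's origin. It is also the top of the post's slot. The board's brass tongue (14 x 4 mm) moves in the slot: its upper face starts 7 mm below the line and meets the slot's top, a hard stop, exactly at the line.
- edge (a point): Middle of the free edge of the blue sea board, at its top, beside a small orange square. The board, 280 x 250 mm, is hinged 259 mm further in. Three white turbines stand glued on it, up to 215 mm high with their blades; they keep 70 mm or more from this edge.
- rod (a point): Bottom of the steel rod (10 mm thick, 60 mm long, along the edge), the board's lowest part: 8 mm above the layout's origin hanging, 15 mm at the line. It loads the wedge with 3 to 5 N as it rises; past the stop by over 10 N more per mm of slide. Firm is 8 to 18 N, over 25 N is forcing. The push along the bench is 0.6 to 1 times this force; some of it is lost on letting go.
- sea_board (a joint): Lift of the sea board about its hinge, rad: 0 hanging, 0.028 with the tongue at the red line (7 mm rise at the rod). The reading is rough, about 0.008 rad of noise.
- sheet: Dark brown steel printer sheet, 250 x 210 mm with a small tab on its +y side, 2 mm thick, fixed on the bench. Origin at the centre of its underside.
- spacer: Flat orange printed spacer, 30 x 70 x 8 mm, on the sheet; leave it.
- rotor: Small white printed rotor with three blades, 75 mm across, 12 mm high, on the sheet; leave it.
- spare_turbine: White model turbine, 145 mm to its hub, on a 60 mm disc; leave it.
- spray_can: Blue spray can with white cap, 53 mm across, 192 mm high; leave it.
- paint_bottle: Blue paint bottle with white cap, 56 mm across, 150 mm high; leave it.
- glue_gun: Green glue gun lying on its side, 215 mm long, 36 mm high; leave it.
- caliper: Caliper with black slide, 200 mm long, lying flat; leave it.
- scraper: Print scraper with orange handle, 190 mm long, lying flat; leave it.

How it is judged:
By the outcome, as a careful person would: the job done as asked, in the order asked, and still so for the second after the job is handed in, with the robot touching nothing.
It also fails if it takes over 53 s, if anything falls off the work surface, if the arm or the gripper's body presses on something with over 40 N, if the wrist force passes 120 N, or if a joint passes its speed limit or range.

### The arm

A 6-joint arm with a two-finger parallel gripper is mounted at the origin on the work surface. World frame = base frame: x ahead of the robot, y to its left, z up, the work surface at z = 0. Lengths are in mm, angles in rad, forces in N, time in s.
With the tool pointing down it reaches from about 250 to 850 mm from the base axis. Payload 12.5 kg.
Tool frame: the origin (TCP) lies at the very end of the fingers, on their centre line; the grasp point (between the pads) lies 19 mm behind it; z points along the fingers, y is the direction in which the jaws open and shut (so a half turn about z gives the same grasp; the last joint's range is limited). The gripper opens to 93 mm and grips with 3 to 60 N. Pads are 15 mm wide; open, the fingers measure 128 mm over their backs; the gripper's body (75 mm by 188 mm) begins 65 mm behind the grasp point.
Start: joints at [-0.085, 0.351, 1.652, -0, 1.139, -0.085], TCP at [549.986, 0.027, 218.633] pointing down, gripper open.
Joint ranges: [-2.75, 2.75], [-0.79, 2.1], [0.01, 2.65], [-1.57, 4.71], [0.07, 3.14], [-2.87, 2.87]. Speed limits (rad/s): [2.22, 2.22, 2.79, 3.14, 3.14, 3.14].

### API

Orientations are given as a unit quaternion [w, x, y, z].
In Python, from rig import robot gives the robot as it stands.
- The arm moves only by the tool carry_out, never from a script. Its argument "plan" is a list that holds one entry, the list of rows, each a list of 5 numbers: the shift along the tool's x, y, z in units of 25 mm (1.0 is 25 mm), then the turn about the tool's z in units of 6 degrees (1.0 is 6 degrees), then the finger opening in mm, from 0 to 93. In form: [[[tx, ty, tz, roll, claw], ...]]. A call has 1 to 5 rows; each row shifts and turns the pose as measured when the row begins, along the tool's axes as they then stand; what a row does not reach is not made up. A row lasts 1/12 s, in which the tool goes at most 41.7 mm and 7.16 degrees, less where a joint would pass 70% of its speed; a pose out of reach is approached as far as the arm can. A call is refused whole if a number of a shift passes 1 or a number of a turn 1, either way. A call with a gripper value outside its range is refused whole. The fingers move at their own pace and stop on an object; "force" is the grip in N (left out, the last holds). Time passes only in rows, so rows that do not move let the fingers close. It gives the time, the measured TCP pose, the force and the opening at its end, in the units of the state.
- robot.get_obs(): the state, without advancing time (a new reading comes with each control period).
- robot.capture(name): name is "scene" or "side" or "wrist"; returns a dict with "image" (420x560x3 uint8, blue, green, red), "fx", "fy", "cx", "cy" (pixels), "position" and "attitude" of the camera in the world. Camera axes: x right, y up, looking along -z (the intrinsics and any distortion apply to the point x, -y, -z); pixel columns grow to the right and rows downward; lengths in mm; the calibration is good to about 2 mm. A picture is of the moment at which its call begins. There is no depth.
- robot.hand_in(): hands the job in, once; it reports no verdict.
The state is a dict: "time": time; "joint_pos": joint angles; "qvel": joint speeds; "tau": joint torques, N m; "position": TCP position; "orientation": TCP orientation; "contact_force": force on the tool from outside, world axes, zero at the start; "ft_torque": the same for the moment, N m; "finger_gap": finger opening in mm.
Only numpy, scipy, OpenCV 4.12 (cv2) and the standard library are available. Lean on these libraries where they do the work, as an engineer would, in place of code of your own. Each camera call takes 0.05 s, during which the arm holds its last target.

## Working session

There is one attempt and no reset: what is moved stays moved. The work goes in short steps, Python scripts to look and compute and a tool call to move; the robot and the scene stay as the last step left them, time stands still between calls to the robot, and variables do not carry over. Pictures are saved under pics/ and viewed, and the job is handed in when it is done.

Besides the shell and the picture viewer there is one more tool, called after "Request:" in YAML: its name, and indented under it one key for each argument. carry_out: Moves the arm, as the interface text tells. Its arguments: {"type":"object","properties":{"plan":{"type":"array"},"force":{"type":"number"}},"required":["plan"]}

```bash
ls; mkdir -p pics; cat > h.py <<'E'
import numpy as np, cv2
from rig import robot
from scipy.spatial.transform import Rotation as R
def rot(a):
    a=np.array(a,float)
    return a if a.shape==(3,3) else R.from_quat([a[1],a[2],a[3],a[0]]).as_matrix()
def ray(c,u,v):
    d=np.array([(u-c['cx'])/c['fx'],-(v-c['cy'])/c['fy'],-1.])
    return np.array(c['position'],float),rot(c['attitude'])@d
def onz(c,u,v,z):
    p,d=ray(c,u,v); return p+d*(z-p[2])/d[2]
def proj(c,P):
    q=rot(c['attitude']).T@(np.array(P,float)-c['position'])
    return np.array([c['cx']+c['fx']*q[0]/-q[2], c['cy']+c['fy']*q[1]/q[2]])
def tri(obs):
    A=np.zeros((3,3));b=np.zeros(3)
    for p,d in obs:
        d=d/np.linalg.norm(d);M=np.eye(3)-np.outer(d,d);A+=M;b+=M@p
    X=np.linalg.solve(A,b)
    return X,[np.linalg.norm((np.eye(3)-np.outer(d,d)/(d@d))@(X-p)) for p,d in obs]
E
python3 - <<'E'
from h import *
import pickle
C={}
for n in ['scene','side','wrist']:
    c=robot.capture(n);C[n]=c;cv2.imwrite(f'pics/{n}0.png',c['image']);print(n,{k:v for k,v in c.items() if k!='image'})
pickle.dump(C,open('c0.pkl','wb'))
print(robot.get_obs())
E
```

```text
pics
scene {'fx': 424.511314659433, 'fy': 424.511314659433, 'cx': 281.7968116205492, 'cy': 216.90329204560857, 'position': array([1196.63699911, -367.88401315,  794.34209328]), 'attitude': array([0.76670319, 0.31409507, 0.21534941, 0.51685117])}
side {'fx': 389.67892485572077, 'fy': 389.67892485572077, 'cx': 284.40428897998754, 'cy': 213.82460726939104, 'position': array([ 380.29460608, -835.52703066,  815.82234042]), 'attitude': array([ 0.92191284,  0.37933115, -0.03872954, -0.06844428])}
wrist {'fx': 303.5698075567737, 'fy': 303.5698075567737, 'cx': 276.4129984295904, 'cy': 211.07850271683256, 'position': array([550.82333737,  81.78326752, 382.70498459]), 'attitude': array([ 9.89078128e-01, -1.47390785e-01,  4.90742946e-04,  4.13956438e-04])}
{'time': 0.15, 'joint_pos': array([-8.46022306e-02,  3.51100351e-01,  1.65226963e+00,  2.10105110e-05,
        1.13909903e+00, -8.45850100e-02]), 'qvel': array([ 8.49173695e-05, -1.29082974e-03, -2.40482512e-03, -7.54310430e-04,
        2.48252107e-03,  2.16533517e-04]), 'tau': array([ 9.91285888e-04, -4.97462654e+01, -2.85344088e+01,  6.99646957e-02,
        2.45898723e-02, -7.18797719e-05]), 'position': array([5.49737433e+02, 5.19310993e-02, 2.18234567e+02]), 'orientation': array([-3.41063027e-04,  7.07115913e-01,  7.07097514e-01, -2.75261789e-04]), 'contact_force': array([-0.06145928,  0.63673818, -0.2127805 ]), 'ft_torque': array([-0.00085007,  0.00555817, -0.01105417]), 'finger_gap': 92.92683092524479}
```

View images.

View pics/scene0.png

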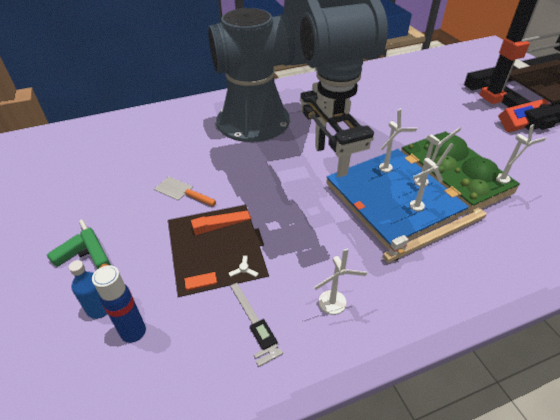

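View pics/side0.png

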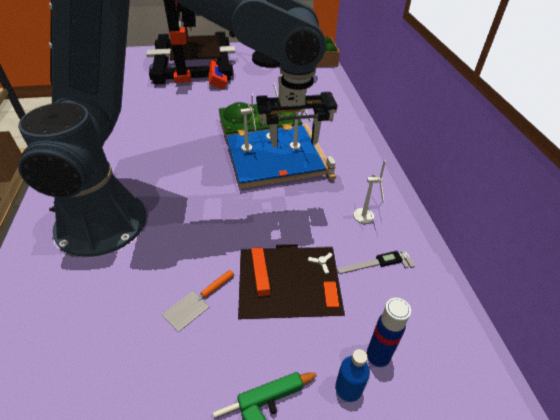

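View pics/wrist0.png

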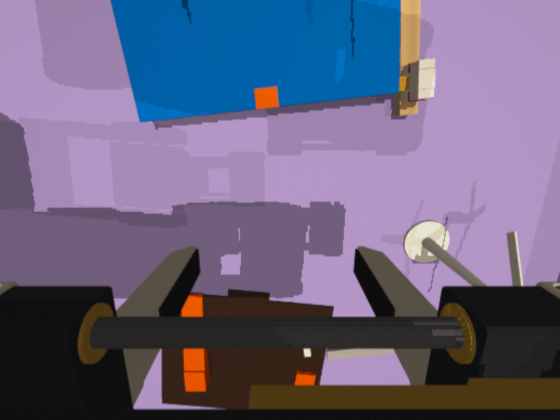

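```bash
python3 - <<'E'
from h import *
import pickle
C=pickle.load(open('c0.pkl','rb'))
def crop(n,x0,y0,w,h,s):
    return cv2.resize(C[n]['image'][y0:y0+h,x0:x0+w],None,fx=s,fy=s,interpolation=cv2.INTER_NEAREST)
a=crop('scene',160,190,130,110,5);cv2.imwrite('pics/a.png',a)
a=crop('side',230,235,130,90,6);cv2.imwrite('pics/b.png',a)
a=crop('scene',320,130,150,130,5);cv2.imwrite('pics/c.png',a)
a=crop('side',220,110,130,90,6);cv2.imwrite('pics/d.png',a)
for n in ['scene','side','wrist']:
    im=C[n]['image'];hsv=cv2.cvtColor(im,cv2.COLOR_BGR2HSV)
    m=((hsv[...,0]<12)&(hsv[...,1]>190)&(hsv[...,2]>110)).astype(np.uint8)
    k,l,st,ce=cv2.connectedComponentsWithStats(m)
    for i in range(1,k):
        if st[i,4]>25: 
            r=cv2.minAreaRect(np.argwhere(l==i)[:,::-1].astype(np.float32)); print(n,st[i],ce[i].round(1),np.round(cv2.boxPoints(r),1).tolist())
E
```

```text
side [   0    0   51   86 4105] [25.  41.1] [[-0.699999988079071, 0.0], [49.0, -0.6000000238418579], [50.0, 84.69999694824219], [0.30000001192092896, 85.30000305175781]]
side [314   0  25  41 692] [326.7  15.6] [[314.0, 0.0], [338.0, 0.0], [338.0, 40.0], [314.0, 40.0]]
side [171  27  14   7  46] [179.4  30.7] [[170.5, 28.600000381469727], [184.0, 26.700000762939453], [184.6999969482422, 31.899999618530273], [171.3000030517578, 33.79999923706055]]
side [209  60  18  23 168] [215.2  72.7] [[209.0, 60.0], [226.0, 60.0], [226.0, 82.0], [209.0, 82.0]]
side [174  70  16   8  59] [181.5  74.6] [[173.39999389648438, 71.5999984741211], [188.89999389648438, 69.9000015258789], [189.5, 75.9000015258789], [174.10000610351562, 77.69999694824219]]
side [251 248  19  44 554] [260.  269.7] [[250.6999969482422, 248.60000610351562], [263.79998779296875, 246.8000030517578], [269.79998779296875, 289.79998779296875], [256.6000061035156, 291.6000061035156]]
side [202 271  31  26 129] [217.8 284.1] [[201.10000610351562, 292.70001220703125], [229.60000610351562, 270.0], [233.3000030517578, 274.6000061035156], [204.89999389648438, 297.29998779296875]]
side [323 281  16  26 332] [330.6 293.6] [[322.6000061035156, 281.20001220703125], [335.3999938964844, 279.6000061035156], [338.70001220703125, 305.8999938964844], [325.8999938964844, 307.5]]
wrist [181 295  23  22 321] [192.5 307.7] [[181.0, 295.0], [203.0, 295.0], [203.0, 316.0], [181.0, 316.0]]
wrist [183 348  24  44 965] [194.2 369.4] [[183.0, 348.0], [206.0, 348.0], [206.0, 391.0], [183.0, 391.0]]
wrist [294 371  22  14 252] [304.4 378.2] [[294.0, 371.0], [315.0, 371.0], [315.0, 384.0], [294.0, 384.0]]
```

View pics/a.png

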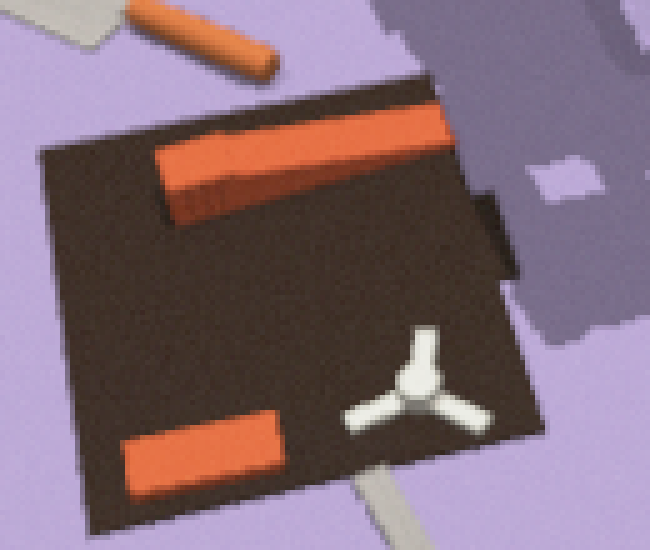

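View pics/b.png

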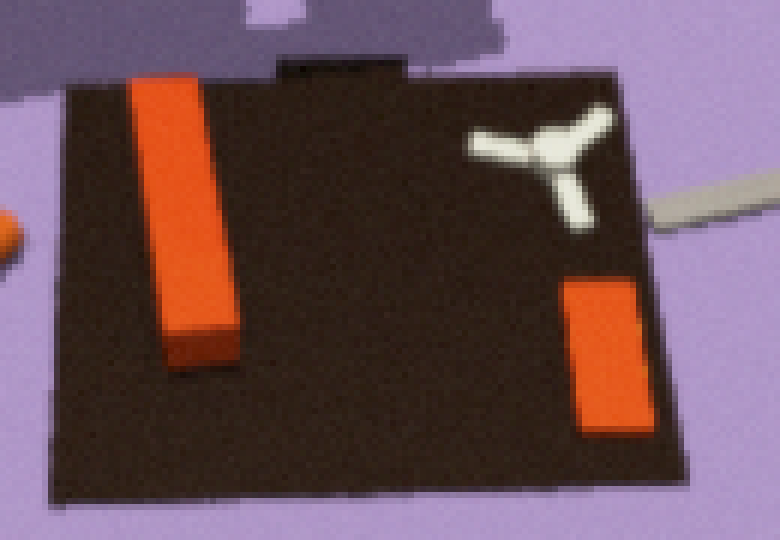

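View pics/c.png

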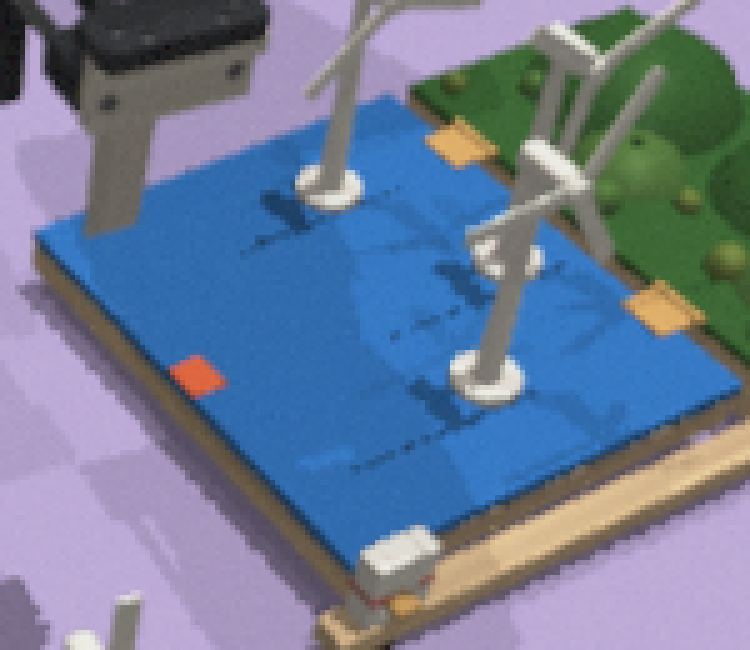

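View pics/d.png

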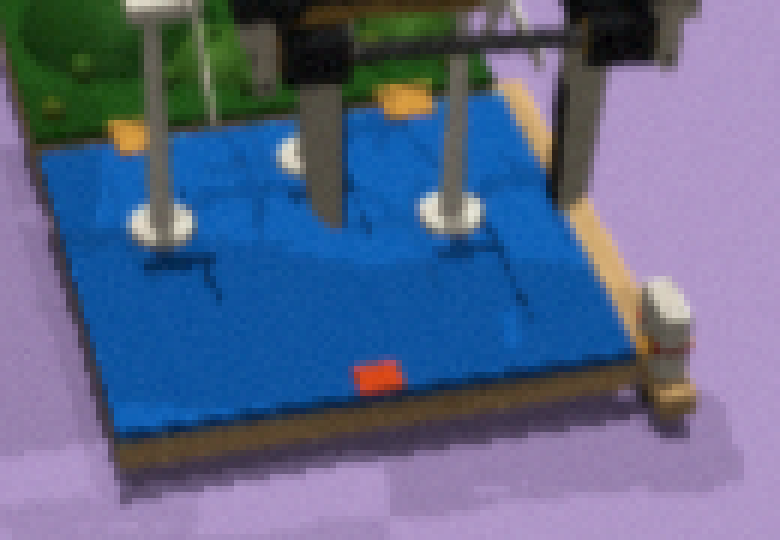

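```bash
python3 - <<'E'
from h import *
import pickle
C=pickle.load(open('c0.pkl','rb'))
def S(x,y,o,s): return (o[0]+x/s-.5,o[1]+y/s-.5)
a=lambda x,y:('scene',)+S(x,y,(160,190),5)
b=lambda x,y:('side',)+S(x,y,(230,235),6)
c=lambda x,y:('scene',)+S(x,y,(320,130),5)
d=lambda x,y:('side',)+S(x,y,(220,110),6)
pts={'tail-x':(a(156,150),b(161,331)),'tail+x':(a(167,190),b(240,328)),'tailbot+x':(a(179,224),b(240,362)),
'tip-x':(a(438,103),b(128,79)),'tip+x':(a(455,146),b(200,77)),
'edgeL':(c(37,238),d(117,438)),'edgeR':(c(352,578),d(638,355)),'sq_back':(c(198,356),d(378,362)),
'sqL':(c(171,376),d(356,393)),'sqR':(c(199,398),d(404,389)),'post_top_frontright':(c(370,573),d(653,318)),
'hingeRedL':(c(0,0),d(0,0)),
'sheet_a':(a(40,150),b(50,507)),'sheet_b':(a(92,534),b(687,484)),'sheet_c':(a(545,432),b(615,73))}
for k,v in pts.items():
    X,e=tri([ray(C[n],u,w) for n,u,w in v]); print(k,X.round(1),np.round(e,1))
E
```

```text
tail-x [ 411.  -305.8   27.2] [0.8 0.8]
tail+x [ 441.9 -308.1   27.6] [1.8 1.8]
tailbot+x [ 441.7 -306.3    1.2] [2.2 2.2]
tip-x [ 411.4 -156.7    5.9] [0.6 0.6]
tip+x [ 443.6 -158.4    4.1] [0.7 0.7]
edgeL [399.2  82.8  34.4] [0.7 0.7]
edgeR [679.3 110.8  35.3] [0.6 0.6]
sq_back [536.4 104.   54.2] [2.1 2.1]
sqL [525.4  98.3  36. ] [0.7 0.7]
sqR [549.8  99.4  38.3] [2. 2.]
post_top_frontright [688.2 113.6  52.5] [4.6 4.6]
hingeRedL [382.6  72.  239.5] [49.2 49.2]
sheet_a [ 360.8 -360.7   -0. ] [1.6 1.6]
sheet_b [ 6.083e+02 -3.865e+02 -4.000e-01] [1.7 1.7]
sheet_c [ 6.312e+02 -1.789e+02 -2.000e-01] [0.6 0.6]
```

```bash
python3 - <<'E'
from h import *
import pickle
C=pickle.load(open('c0.pkl','rb'))
for k,(p,q) in {'turb':((333,302),(364,216)),'spacer':((201,281),(331,293)),'scraperend':((214,203),(232,274)),'caliperend':((235,288),(340,270)),'rotor':((243,267),(322,262)),'can top':((107,277),(397,309)),'turbtop':((343,268),(372,180)),'armbase':((0,0),(0,0))}.items():
    print(k,onz(C['scene'],*p,3).round(0)[:2],onz(C['side'],*q,3).round(0)[:2],tri([ray(C['scene'],*p),ray(C['side'],*q)])[0].round())
E
```

```text
turb [752. -73.] [752. -81.] [753. -75.   0.]
spacer [ 588. -327.] [ 592. -326.] [ 591. -328.    6.]
scraperend [ 348. -230.] [ 356. -235.] [ 355. -233.    6.]
caliperend [ 636. -261.] [ 632. -262.] [ 633. -260.   -0.]
rotor [ 586. -226.] [ 592. -230.] [ 590. -228.    5.]
can top [ 495. -526.] [ 738. -392.] [ 657. -490.  185.]
turbtop [677.  -9.] [827.  74.] [759. -65. 127.]
armbase [-1632.  -870.] [-934. 2045.] [ 257. -517.  631.]
```

Request:
carry_out:
  plan:
    - [[-1, -0.4, 0, 0, 93], [-1, -0.4, 0, 0, 93], [-1, -0.4, 0, 0, 80], [-1, -0.4, 0, 0, 60], [-1, -0.4, 0, 0, 50]]

```text
time: 0.57
position: [498.7, -125.3, 216.9]
orientation: [-0.001, 0.705, 0.709, -0.0]
contact_force: [0.2, -0.9, 0.5]
finger_gap: 77.3
```

Request:
carry_out:
  plan:
    - [[-1, -0.4, 0, 0, 50], [-1, -0.4, 0, 0, 50], [-1, -0.4, 0, 0, 50], [-1, -0.4, 0, 0, 50], [-1, -0.4, 0, 0, 50]]

```text
time: 0.98
position: [445.7, -256.1, 216.2]
orientation: [-0.002, 0.704, 0.71, -0.001]
contact_force: [-0.3, -0.5, 0.2]
finger_gap: 50.4
```

```bash
python3 - <<'E'
from h import *
import pickle
C={}
for n in ['scene','side','wrist']:
    c=robot.capture(n);C[n]=c;cv2.imwrite(f'pics/{n}1.png',c['image'])
pickle.dump(C,open('c1.pkl','wb'))
o=robot.get_obs();print(o['position'],R.from_matrix(rot(o['orientation'])).as_matrix().round(4))
def crop(n,x0,y0,w,h,s):
    return cv2.resize(C[n]['image'][y0:y0+h,x0:x0+w],None,fx=s,fy=s,interpolation=cv2.INTER_NEAREST)
cv2.imwrite('pics/c1.png',crop('scene',320,150,120,110,6));cv2.imwrite('pics/d1.png',crop('side',220,110,130,90,6))
E
```

```text
[ 445.78477947 -256.06165714  216.10057987] [[-0.0047  1.     -0.0039]
 [ 1.      0.0047  0.0022]
 [ 0.0022 -0.0039 -1.    ]]
```

View pics/wrist1.png

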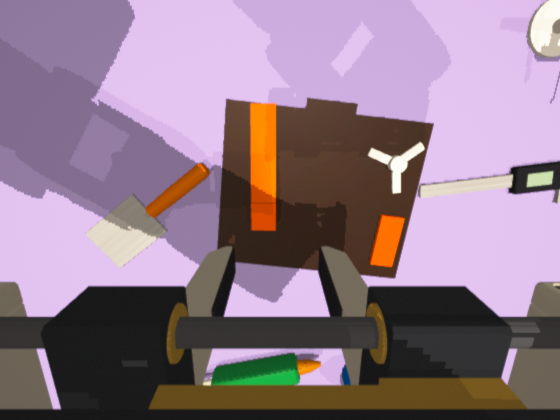

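View pics/c1.png

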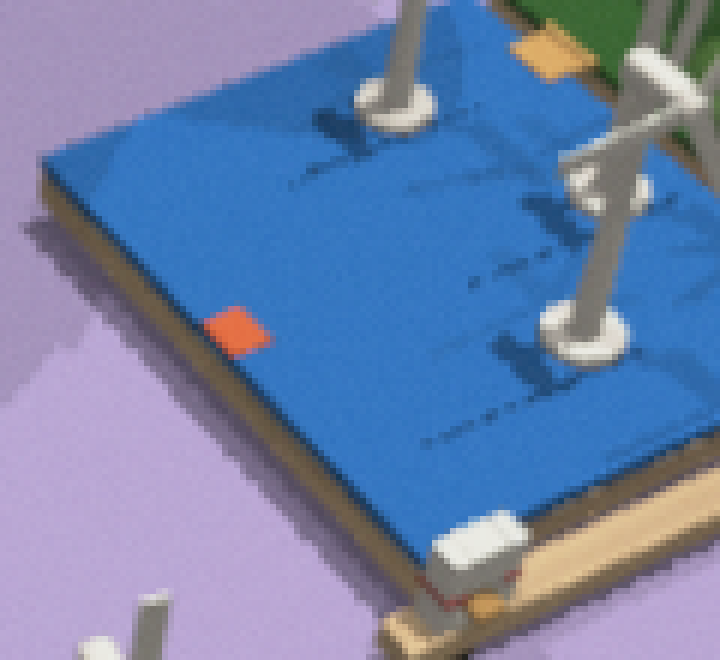

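View pics/d1.png

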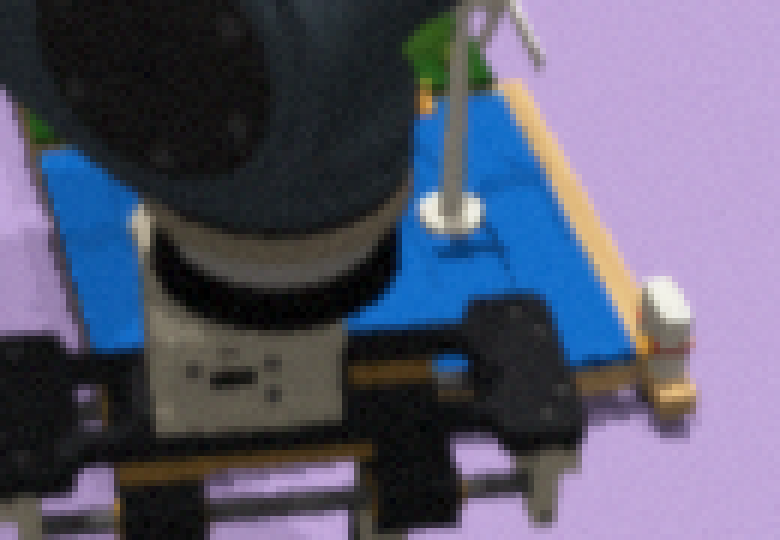

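```bash
python3 - <<'E'
from h import *
import pickle
C=pickle.load(open('c1.pkl','rb'));c=C['wrist']
im=c['image'];hsv=cv2.cvtColor(im,cv2.COLOR_BGR2HSV)
m=((hsv[...,0]<22)&(hsv[...,1]>150)&(hsv[...,2]>170)).astype(np.uint8)
k,l,st,ce=cv2.connectedComponentsWithStats(m)
i=l[150,262]; L=l==i
print(st[i]);
for r in range(st[i,1]-1,st[i,1]+st[i,3]+1,6): 
    x=np.where(L[r])[0]; print(r,x.min() if len(x) else 0,x.max() if len(x) else 0,end='; ')
print()
print(c['position'])
for p,z in (((249.5,103),6),((276.5,103),6),((250.5,230.5),28),((276.5,230.5),28)): print(onz(c,*p,z).round(1))
c=C['scene']
# edge from scene at z=35
for p in ((42,160),(425,575)): print(onz(c,320+p[0]/6-.5,150+p[1]/6-.5,35).round(1))
E
```

```text
[ 250  103   26  128 3184]
102 0 0; 108 250 275; 114 250 275; 120 250 275; 126 250 275; 132 250 275; 138 250 275; 144 250 275; 150 250 275; 156 250 275; 162 251 275; 168 251 275; 174 251 275; 180 251 275; 186 251 275; 192 252 275; 198 252 275; 204 251 275; 210 252 275; 216 251 275; 222 252 275; 228 252 274; 
[ 446.45229492 -176.12021584  380.77652472]
[ 413.5 -158.4    6. ]
[ 444.9 -158.2    6. ]
[ 413.6 -308.4   28. ]
[ 445.8 -308.2   28. ]
[395.1  83.9  35. ]
[680.6 110.9  35. ]
```

Request:
carry_out:
  plan:
    - [[-0.68, -0.36, 0.9, 0, 50], [-0.68, -0.36, 0.9, 0, 50], [0, 0, 1, 0, 50], [0, 0, 1, 0, 50], [0, 0, 1, 0, 50]]
  force: 25

```text
time: 1.55
position: [431.5, -289.8, 96.9]
orientation: [0.003, 0.705, 0.71, 0.001]
contact_force: [-0.1, 0.2, 1.0]
finger_gap: 50.2
```

Request:
carry_out:
  plan:
    - [[0, 0, 1, 0, 50], [0, 0, 0.6, 0, 50], [0, 0, 0, 0, 50]]

```text
time: 1.8
position: [430.9, -285.4, 50.8]
orientation: [-0.0, 0.704, 0.71, 0.001]
contact_force: [-0.8, 0.7, 0.2]
finger_gap: 50.0
```

Request:
carry_out:
  plan:
    - [[-0.16, -0.1, 0.3, 0, 50], [0, 0, 0.3, 0, 50], [0, 0, 0, 0, 50]]

```text
time: 2.05
position: [429.5, -288.4, 35.7]
orientation: [-0.0, 0.703, 0.711, 0.001]
contact_force: [0.2, 1.0, -0.1]
finger_gap: 49.8
```

```bash
python3 - <<'E'
from h import *
c=robot.capture('wrist');cv2.imwrite('pics/w2.png',c['image'])
o=robot.get_obs();print(o['position'],rot(o['orientation']).round(4).tolist())
E
```

```text
[ 429.69486715 -288.64480345   36.34263619] [[-0.011, 0.9999, 0.0013], [0.9999, 0.011, 0.0008], [0.0008, 0.0013, -1.0]]
```

View pics/w2.png

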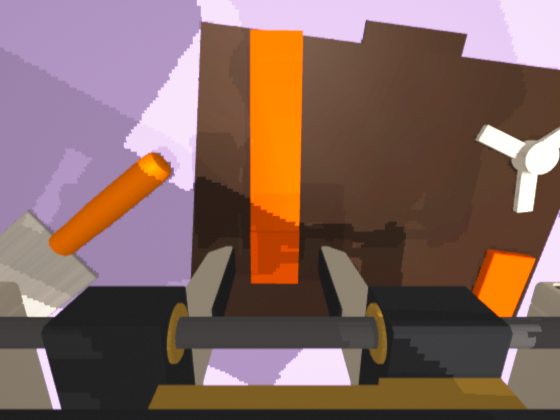

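Request:
carry_out:
  plan:
    - [[-0.04, -0.04, 0.5, 0, 50], [0, 0, 0.5, 0, 50], [0, 0, 0.1, 0, 50], [0, 0, 0, 0, 50]]

```text
time: 2.43
position: [430.6, -290.9, 10.4]
orientation: [0.003, 0.703, 0.711, 0.001]
contact_force: [0.3, 0.2, -1.0]
finger_gap: 49.8
```

Request:
carry_out:
  plan:
    - [[0, -0.06, 0.2, 0, 50], [0, 0, 0, 0, 40], [0, 0, 0, 0, 29], [0, 0, 0, 0, 26], [0, 0, 0, 0, 25]]
  force: 25

```text
time: 2.85
position: [429.7, -291.3, 6.2]
orientation: [0.004, 0.703, 0.711, 0.001]
contact_force: [0.4, 0.7, -1.0]
finger_gap: 30.1
```

Request:
carry_out:
  plan:
    - [[0, 0, 0, 0, 25], [0, 0, 0, 0, 25], [0, 0, 0, 0, 25]]

```text
time: 3.1
position: [429.9, -291.5, 6.7]
orientation: [0.004, 0.703, 0.711, 0.001]
contact_force: [0.2, 0.3, 0.5]
finger_gap: 30.3
```

```bash
python3 - <<'E'
from h import *
o=robot.get_obs();print(o['position'],rot(o['orientation']).round(4).tolist(),o['contact_force'],o['joint_pos'])
E
```

```text
[ 429.86008645 -291.45587293    6.68610967] [[-0.0109, 0.9999, 0.0073], [0.9999, 0.011, -0.004], [-0.0041, 0.0073, -1.0]] [0.21013204 0.27939385 0.52823466] [-0.68628896  0.61519926  1.87325201  0.00250892  0.64494342 -0.69924221]
```

Request:
carry_out:
  plan:
    - [[0, 0, -0.3, 0, 25], [0, 0, -0.6, 0, 25], [0, 0, -0.8, 0, 25], [0, 0, -0.5, 0, 25], [0, 0, 0, 0, 25]]

```text
time: 3.52
position: [428.9, -290.8, 64.9]
orientation: [0.003, 0.703, 0.711, 0.001]
contact_force: [0.4, 0.1, 0.5]
finger_gap: 29.8
```

Request:
carry_out:
  plan:
    - [[0.8, 0.5, 0, -0.1, 25], [1, 0.62, 0, -0.1, 25], [1, 0.62, 0, -0.1, 25], [1, 0.62, 0, -0.1, 25], [1, 0.62, 0, -0.1, 25]]

```text
time: 3.93
position: [500.5, -168.6, 65.5]
orientation: [0.005, 0.687, 0.727, 0.001]
contact_force: [0.1, -0.7, -0.4]
finger_gap: 29.8
```

```bash
python3 - <<'E'
from h import *
o=robot.get_obs();print(o['position'],rot(o['orientation']).round(4).tolist(),o['contact_force'],o['finger_gap'])
E
```

```text
[ 500.479818   -168.62949425   65.47888814] [[-0.0574, 0.9983, 0.008], [0.9983, 0.0574, -0.0053], [-0.0057, 0.0077, -1.0]] [ 0.11350179 -0.67620223 -0.38607027] 29.77362966125849
```

Request:
carry_out:
  plan:
    - [[0.8, 0.6, 0, -0.1, 25], [0.8, 0.6, 0, -0.1, 25], [0.8, 0.6, 0, -0.1, 25], [0.6, 0.5, 0, -0.1, 25], [0, 0, 0, 0, 25]]

```text
time: 4.35
position: [555.3, -80.7, 63.7]
orientation: [0.004, 0.669, 0.744, 0.001]
contact_force: [0.7, 0.1, -0.4]
finger_gap: 29.3
```

```bash
python3 - <<'E'
from h import *
import pickle
C={}
for n in ['scene','side','wrist']:
    c=robot.capture(n);C[n]=c;cv2.imwrite(f'pics/{n}3.png',c['image'])
pickle.dump(C,open('c3.pkl','wb'))
o=robot.get_obs();print(o['position'],rot(o['orientation']).round(4).tolist(),o['contact_force'],o['finger_gap'])
def crop(n,x0,y0,w,h,s):
    return cv2.resize(C[n]['image'][y0:y0+h,x0:x0+w],None,fx=s,fy=s,interpolation=cv2.INTER_NEAREST)
cv2.imwrite('pics/d3.png',crop('side',220,110,130,90,6))
E
```

```text
[553.4235912  -83.47767546  63.60646601] [[-0.1028, 0.9947, 0.0057], [0.9947, 0.1028, -0.0046], [-0.0052, 0.0052, -1.0]] [ 0.20352884  0.09713208 -0.82495718] 29.86588869742326
```

View pics/wrist3.png

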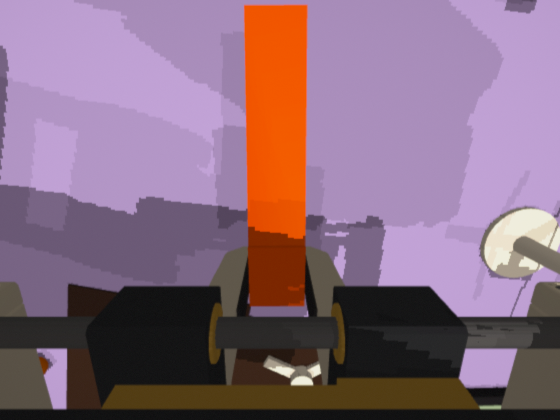

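View pics/d3.png

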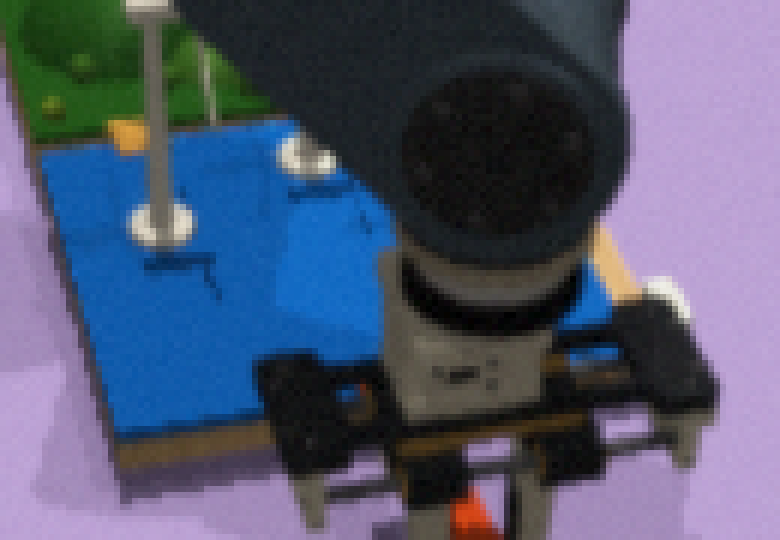

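View pics/scene3.png

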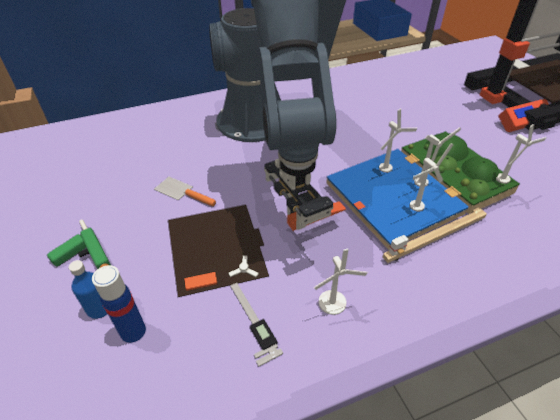

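Request:
carry_out:
  plan:
    - [[0, 0.1, 0.6, 0, 25], [0, 0, 0.6, 0, 25], [0, 0, 0.5, 0, 25], [0, 0, 0.3, 0, 25], [0, 0, 0, 0, 25]]

```text
time: 4.92
position: [554.0, -88.9, 12.2]
orientation: [0.004, 0.672, 0.74, 0.0]
contact_force: [-0.0, 0.1, -1.0]
finger_gap: 29.8
```

```bash
cat > st.py <<'E'
from h import *
import sys
o=robot.get_obs();p=o['position'];Rm=rot(o['orientation'])
O=np.array([538.6,105.5]);ya=np.array([-0.0985,.9951]);xa=np.array([.9951,.0985])
f=o['contact_force']
print('t',round(o['time'],2),'p',p.round(1),'lay x,y',round((p[:2]-O)@xa,1),round((p[:2]-O)@ya,1),'yaw',round(np.degrees(np.arctan2(-Rm[0,0],Rm[1,0])),2),'toolx z',Rm[2,0].round(4),'fwdF',round(float(f[:2]@ya),2),'latF',round(float(f[:2]@xa),2),'Fz',f[2].round(2),'T',o['ft_torque'].round(2),'gap',round(o['finger_gap'],1))
E
python3 st.py; python3 st.py
```

```text
t 4.92 p [554.  -88.9  12.2] lay x,y -3.9 -194.9 yaw 5.52 toolx z -0.0059 fwdF 0.11 latF -0.03 Fz -1.01 T [ 0.03  0.03 -0.12] gap 29.8
t 4.92 p [554.  -88.9  12.2] lay x,y -3.9 -194.9 yaw 5.52 toolx z -0.0059 fwdF 0.11 latF -0.03 Fz -1.01 T [ 0.03  0.03 -0.12] gap 29.8
```

Request:
carry_out:
  plan:
    - [[0, 0.14, 0.16, 0, 25], [0, 0, 0.06, 0, 25], [0, 0, 0, 0, 25]]

```text
time: 5.17
position: [557.5, -90.2, 7.1]
orientation: [0.004, 0.673, 0.74, 0.0]
contact_force: [-0.4, 0.1, -0.6]
finger_gap: 29.7
```

```bash
python3 st.py
```

```text
t 5.17 p [557.5 -90.2   7.1] lay x,y -0.5 -196.6 yaw 5.38 toolx z -0.0061 fwdF 0.11 latF -0.35 Fz -0.57 T [ 0.03 -0.02 -0.  ] gap 29.7
```

Request:
carry_out:
  plan:
    - [[0, 0, 0.04, 0, 25], [0, 0, 0, 0, 25]]

```text
time: 5.33
position: [557.9, -90.5, 6.7]
orientation: [0.005, 0.673, 0.739, 0.0]
contact_force: [0.0, -0.2, 0.1]
finger_gap: 29.7
```

```bash
python3 st.py
```

```text
t 5.33 p [557.9 -90.5   6.7] lay x,y -0.1 -196.9 yaw 5.37 toolx z -0.0065 fwdF -0.25 latF 0.02 Fz 0.09 T [-0.03  0.02 -0.04] gap 29.7
```

Request:
carry_out:
  plan:
    - [[0, 0, 0.05, 0, 25], [0, 0, 0, 0, 25]]

```text
time: 5.5
position: [558.3, -90.5, 6.0]
orientation: [0.005, 0.673, 0.74, 0.001]
contact_force: [0.0, -0.1, -0.7]
finger_gap: 29.7
```

```bash
python3 st.py
```

```text
t 5.5 p [558.3 -90.5   6. ] lay x,y 0.3 -197.0 yaw 5.38 toolx z -0.0068 fwdF -0.11 latF 0.01 Fz -0.68 T [-0.02 -0.01 -0.  ] gap 29.7
```

Request:
carry_out:
  plan:
    - [[0, 0, 0.04, 0, 25], [0, 0, 0, 0, 25]]

```text
time: 5.67
position: [558.5, -90.4, 5.2]
orientation: [0.005, 0.673, 0.74, 0.001]
contact_force: [0.7, -0.5, -0.4]
finger_gap: 30.0
```

```bash
python3 st.py
```

```text
t 5.67 p [558.5 -90.4   5.2] lay x,y 0.5 -196.9 yaw 5.39 toolx z -0.007 fwdF -0.55 latF 0.63 Fz -0.41 T [0.01 0.03 0.04] gap 30.0
```

Request:
carry_out:
  plan:
    - [[0, 0, 0.04, 0, 25], [0, 0, 0, 0, 25]]

```text
time: 5.83
position: [558.7, -90.4, 4.3]
orientation: [0.006, 0.673, 0.74, 0.001]
contact_force: [1.1, -0.1, 0.2]
finger_gap: 30.0
```

```bash
python3 st.py
```

```text
t 5.83 p [558.7 -90.4   4.3] lay x,y 0.7 -196.9 yaw 5.4 toolx z -0.0071 fwdF -0.21 latF 1.11 Fz 0.16 T [0.1  0.06 0.03] gap 30.0
```

Request:
carry_out:
  plan:
    - [[0, 0, 0.04, 0, 25], [0, 0, 0, 0, 25]]

```text
time: 6.0
position: [558.8, -90.4, 4.5]
orientation: [0.006, 0.673, 0.74, 0.001]
contact_force: [-0.8, 0.0, -0.6]
finger_gap: 30.0
```

```bash
python3 st.py
```

```text
t 6.0 p [558.8 -90.4   4.5] lay x,y 0.8 -196.9 yaw 5.41 toolx z -0.0072 fwdF 0.08 latF -0.79 Fz -0.65 T [0.1  0.02 0.  ] gap 30.0
```

Request:
carry_out:
  plan:
    - [[0, 0, 0.05, 0, 25]]

```text
time: 6.08
position: [559.0, -90.5, 4.1]
orientation: [0.006, 0.673, 0.74, 0.001]
contact_force: [-8.3, 0.8, 28.3]
finger_gap: 30.1
```

```bash
python3 st.py
```

```text
t 6.08 p [559.  -90.5   4.1] lay x,y 1.0 -197.0 yaw 5.42 toolx z -0.0073 fwdF 1.59 latF -8.16 Fz 28.28 T [0.41 1.77 0.03] gap 30.1
```

Request:
carry_out:
  plan:
    - [[0, 0, 0.05, 0, 25]]

```text
time: 6.17
position: [559.0, -90.4, 4.1]
orientation: [0.006, 0.673, 0.74, 0.001]
contact_force: [-10.1, 1.8, 27.6]
finger_gap: 30.2
```

```bash
python3 st.py; python3 - <<'E'
from h import *
for n in ['scene','side','wrist']:
    c=robot.capture(n);cv2.imwrite(f'pics/{n}4.png',c['image'])
    if n=='scene': cv2.imwrite('pics/c4.png',cv2.resize(c['image'][170:250,280:410],None,fx=6,fy=6,interpolation=cv2.INTER_NEAREST))
E
```

```text
t 6.17 p [559.  -90.4   4.1] lay x,y 1.0 -197.0 yaw 5.42 toolx z -0.0072 fwdF 2.75 latF -9.9 Fz 27.58 T [0.43 2.   0.04] gap 30.2
```

View pics/c4.png

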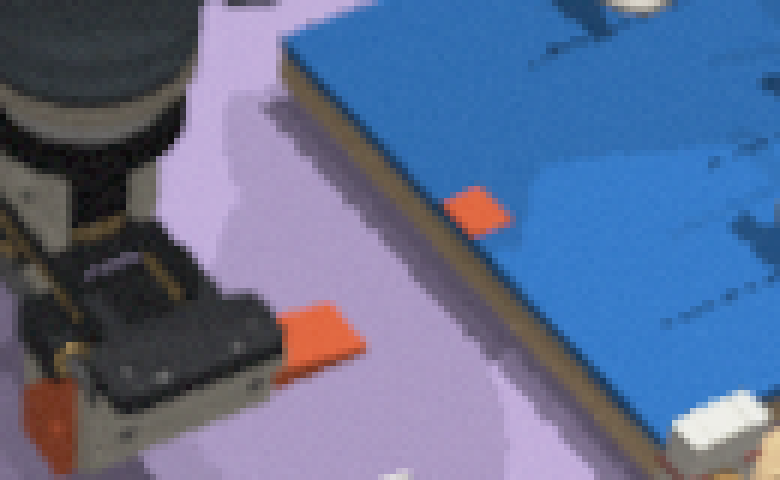

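View pics/wrist4.png

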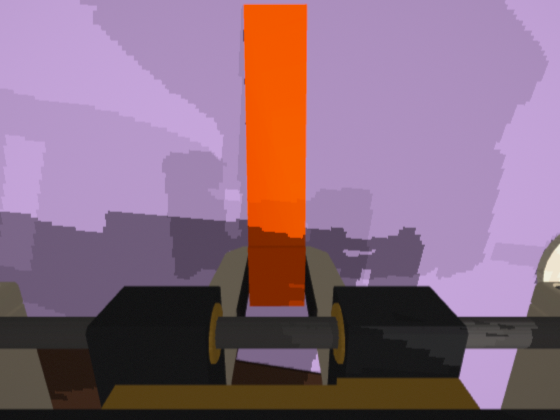

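Request:
carry_out:
  plan:
    - [[0, 0, -0.01, -0.05, 25], [0.3, 0, 0, 0, 25], [0.5, 0, 0, 0, 25], [0.4, 0, 0, 0, 25], [0, 0, 0, 0, 25]]

```text
time: 6.73
position: [555.7, -57.8, 4.3]
orientation: [0.006, 0.671, 0.741, 0.001]
contact_force: [0.4, 0.4, 0.3]
finger_gap: 29.8
```

```bash
python3 st.py
```

```text
t 6.73 p [555.7 -57.8   4.3] lay x,y 1.0 -164.2 yaw 5.65 toolx z -0.0074 fwdF 0.35 latF 0.4 Fz 0.33 T [ 0.22 -0.02 -0.03] gap 29.8
```

Request:
carry_out:
  plan:
    - [[0.4, 0, 0, 0, 25], [0.4, 0, 0, 0, 25], [0.3, 0, 0, 0, 25], [0, 0, 0, 0, 25]]

```text
time: 7.07
position: [553.1, -26.6, 4.3]
orientation: [0.006, 0.671, 0.742, 0.001]
contact_force: [0.6, 0.1, 1.1]
finger_gap: 29.7
```

```bash
python3 st.py; python3 - <<'E'
from h import *
for n in ['scene','side','wrist']:
    c=robot.capture(n);cv2.imwrite(f'pics/{n}5.png',c['image'])
    if n=='scene': cv2.imwrite('pics/c5.png',cv2.resize(c['image'][170:270,290:420],None,fx=6,fy=6,interpolation=cv2.INTER_NEAREST))
E
```

```text
t 7.07 p [553.1 -26.6   4.3] lay x,y 1.4 -132.9 yaw 5.73 toolx z -0.0078 fwdF 0.07 latF 0.59 Fz 1.08 T [0.15 0.08 0.02] gap 29.7
```

View pics/c5.png

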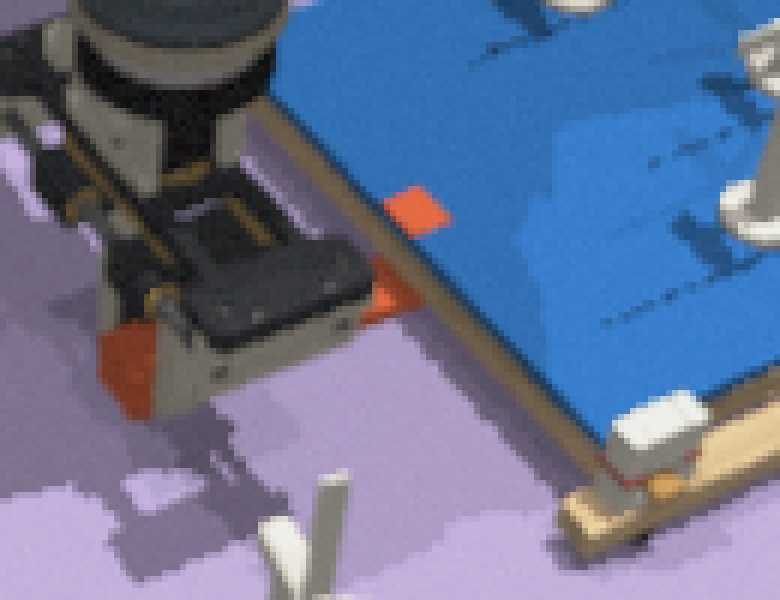

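View pics/wrist5.png

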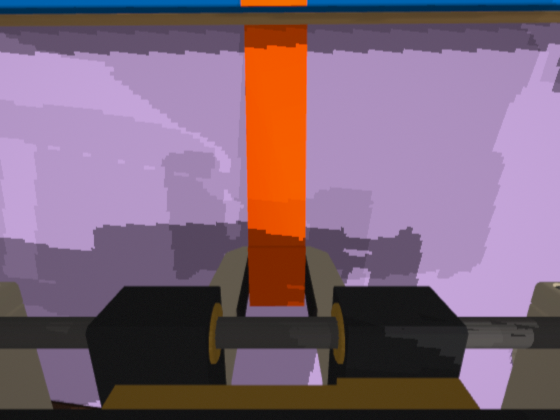

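```bash
python3 - <<'E'
import cv2,numpy as np
im=cv2.imread('pics/wrist5.png').astype(int)
xs=[];ys=[]
for x in range(20,540,8):
    col=im[0:40,x]; r=np.argmax(col[:,2]-col[:,0]>-20)  # leaves blue
    e=np.argmax((col[10:,0]-col[10:,2])>20)+10
    if not 240<x<310: xs.append(x);ys.append((r,e))
ys=np.array(ys);print(ys.T);print(np.degrees(np.polyfit(xs,ys,1)[0]))
E
```

```text
[[14 14 14 14 14 14 14 13 13 14 14 14 13 13 13 13 13 13 13 13 13 13 13 13
  13 13 13 13 12 12 12 12 12 12 12 12 12 12 12 12 12 12 12 11 11 11 11 11
  11 11 11 11 11 11 11 11]
 [10 10 10 10 10 10 10 10 10 10 10 10 10 10 10 10 10 10 10 10 10 10 10 10
  10 10 10 10 10 10 10 10 10 10 10 10 10 10 10 10 10 10 10 10 10 10 10 10
  10 10 10 10 10 10 10 10]]
[-3.53077081e-01  1.21363484e-15]
```

Request:
carry_out:
  plan:
    - [[0.3, 0, 0, 0, 25], [0.3, 0, 0, 0, 25], [0.2, 0, 0, 0, 25], [0, 0, 0, 0, 25]]

```text
time: 7.55
position: [551.5, -7.4, 4.2]
orientation: [0.007, 0.672, 0.741, 0.001]
contact_force: [-0.2, 0.7, 2.0]
finger_gap: 30.0
```

```bash
python3 st.py
```

```text
t 7.55 p [551.5  -7.4   4.2] lay x,y 1.7 -113.6 yaw 5.58 toolx z -0.0083 fwdF 0.74 latF -0.14 Fz 1.98 T [ 0.32  0.04 -0.04] gap 30.0
```

Request:
carry_out:
  plan:
    - [[0.2, -0.02, 0, -0.04, 25], [0.2, 0, 0, 0, 25], [0.2, 0, 0, 0, 25]]

```text
time: 7.8
position: [549.6, 8.1, 4.2]
orientation: [0.007, 0.67, 0.742, 0.001]
contact_force: [-0.6, -1.5, 2.8]
finger_gap: 29.9
```

```bash
python3 st.py
```

```text
t 7.8 p [549.6   8.1   4.2] lay x,y 1.4 -98.0 yaw 5.82 toolx z -0.0087 fwdF -1.39 latF -0.7 Fz 2.82 T [-0.08  0.    0.06] gap 29.9
```

Request:
carry_out:
  plan:
    - [[0.2, 0, 0, 0, 25], [0.2, 0, 0, 0, 25]]

```text
time: 7.97
position: [548.7, 18.2, 4.3]
orientation: [0.008, 0.67, 0.742, 0.001]
contact_force: [0.9, -7.0, 4.1]
finger_gap: 29.9
```

```bash
python3 st.py
```

```text
t 7.97 p [548.7  18.2   4.3] lay x,y 1.5 -87.9 yaw 5.85 toolx z -0.0101 fwdF -7.08 latF 0.24 Fz 4.07 T [-1.04 -0.   -0.  ] gap 29.9
```

Request:
carry_out:
  plan:
    - [[0.16, 0, 0, 0, 25], [0.16, 0, 0, 0, 25], [0.16, 0, 0, 0, 25]]

```text
time: 8.22
position: [547.8, 30.1, 4.3]
orientation: [0.009, 0.67, 0.743, 0.0]
contact_force: [0.2, -7.2, 3.8]
finger_gap: 29.6
```

```bash
python3 st.py;  python3 - <<'E'
from h import *
for n in ['scene','side','wrist']:
    c=robot.capture(n);cv2.imwrite(f'pics/{n}6.png',c['image'])
    if n=='scene': cv2.imwrite('pics/c6.png',cv2.resize(c['image'][170:270,290:420],None,fx=6,fy=6,interpolation=cv2.INTER_NEAREST))
E
```

```text
t 8.22 p [547.8  30.1   4.3] lay x,y 1.7 -76.0 yaw 5.9 toolx z -0.0125 fwdF -7.21 latF -0.48 Fz 3.81 T [-1.    0.09  0.02] gap 29.6
```

View pics/c6.png

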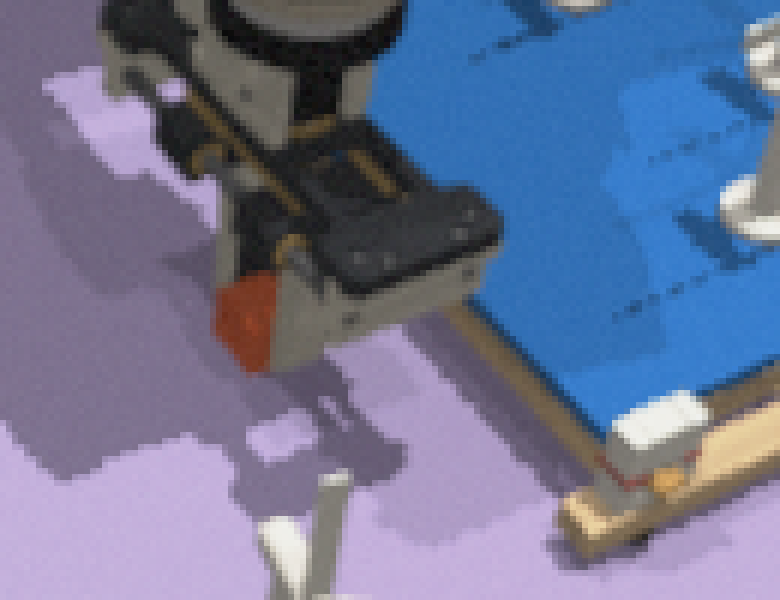

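View pics/wrist6.png

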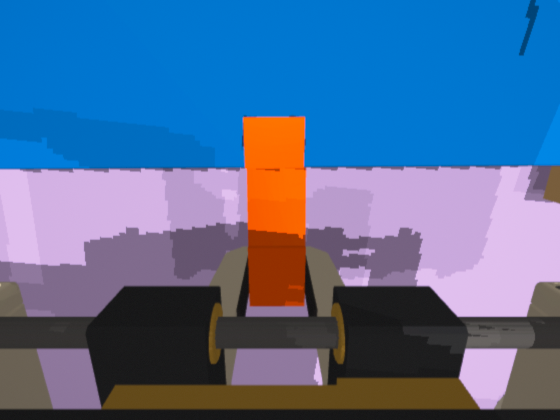

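Request:
carry_out:
  plan:
    - [[0.16, -0.02, 0, 0, 25], [0.16, 0, 0, 0, 25], [0.1, 0, 0, 0, 25]]

```text
time: 8.62
position: [546.4, 40.1, 4.2]
orientation: [0.009, 0.67, 0.743, 0.0]
contact_force: [0.3, -6.7, 3.6]
finger_gap: 29.5
```

```bash
python3 st.py
```

```text
t 8.62 p [546.4  40.1   4.2] lay x,y 1.3 -65.8 yaw 5.9 toolx z -0.0132 fwdF -6.65 latF -0.39 Fz 3.6 T [-0.98  0.04  0.01] gap 29.5
```

Request:
carry_out:
  plan:
    - [[0.08, 0, 0, 0, 25], [0.08, 0, 0, 0, 25]]

```text
time: 8.78
position: [546.1, 43.4, 4.3]
orientation: [0.01, 0.67, 0.743, -0.0]
contact_force: [1.0, -6.7, 4.0]
finger_gap: 29.6
```

```bash
python3 st.py;  python3 - <<'E'
from h import *
for n in ['scene','side']:
    c=robot.capture(n);cv2.imwrite(f'pics/{n}7.png',c['image'])
    if n=='scene': cv2.imwrite('pics/c7.png',cv2.resize(c['image'][220:270,380:420],None,fx=12,fy=12,interpolation=cv2.INTER_NEAREST))
    else: cv2.imwrite('pics/d7.png',cv2.resize(c['image'][140:190,310:350],None,fx=12,fy=12,interpolation=cv2.INTER_NEAREST))
a=cv2.imread('pics/scene1.png')[220:270,380:420];cv2.imwrite('pics/c7ref.png',cv2.resize(a,None,fx=12,fy=12,interpolation=cv2.INTER_NEAREST))
E
python3 -c "
import cv2,numpy as np
cv2.imwrite('pics/cmp7.png',np.hstack([cv2.resize(cv2.imread('pics/'+n),(390,488),interpolation=0) for n in('c7ref.png','c7.png')]))"
```

```text
t 8.78 p [546.1  43.4   4.3] lay x,y 1.3 -62.5 yaw 5.91 toolx z -0.0145 fwdF -6.76 latF 0.33 Fz 4.01 T [-1.    0.05 -0.  ] gap 29.6
```

View pics/cmp7.png

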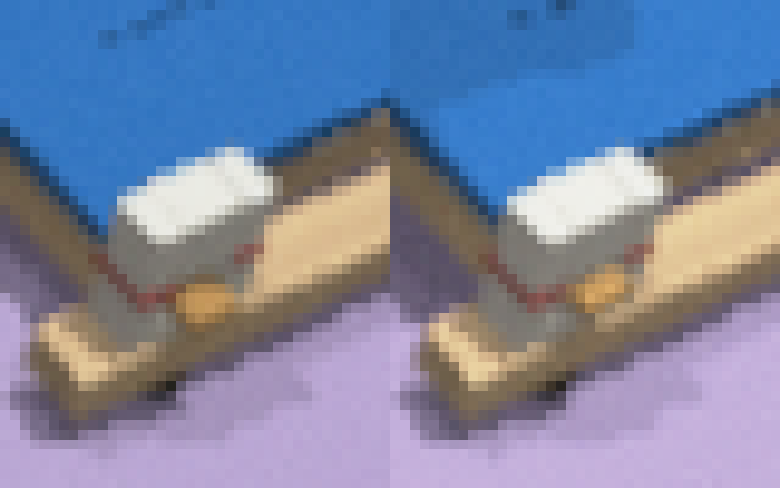

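Request:
carry_out:
  plan:
    - [[0, 0, 0, 0, 25], [0, 0, 0, 0, 25]]
  force: 5

```text
time: 9.05
position: [546.0, 43.8, 4.2]
orientation: [0.01, 0.67, 0.743, 0.0]
contact_force: [0.7, -3.3, 2.9]
finger_gap: 30.0
```

```bash
python3 st.py
```

```text
t 9.05 p [546.   43.8   4.2] lay x,y 1.3 -62.2 yaw 5.91 toolx z -0.0143 fwdF -3.31 latF 0.38 Fz 2.93 T [-0.47  0.02  0.  ] gap 30.0
```

Request:
carry_out:
  plan:
    - [[0, 0, 0, 0, 25], [0, 0, 0, 0, 25]]
  force: 30

```text
time: 9.22
position: [546.0, 43.8, 4.3]
orientation: [0.01, 0.67, 0.743, 0.0]
contact_force: [0.7, -1.5, 1.9]
finger_gap: 29.6
```

```bash
python3 st.py
```

```text
t 9.22 p [546.   43.8   4.3] lay x,y 1.3 -62.2 yaw 5.91 toolx z -0.0144 fwdF -1.56 latF 0.52 Fz 1.94 T [-0.44  0.01 -0.02] gap 29.6
```

Request:
carry_out:
  plan:
    - [[0.08, 0, 0, 0, 25], [0.06, 0, 0, 0, 25]]

```text
time: 9.38
position: [545.7, 46.5, 4.2]
orientation: [0.01, 0.67, 0.743, -0.0]
contact_force: [1.9, -7.4, 3.6]
finger_gap: 29.5
```

```bash
python3 st.py
```

```text
t 9.38 p [545.7  46.5   4.2] lay x,y 1.3 -59.4 yaw 5.92 toolx z -0.0154 fwdF -7.58 latF 1.2 Fz 3.56 T [-1.17 -0.02 -0.01] gap 29.5
```

Request:
carry_out:
  plan:
    - [[0.06, 0, 0, 0, 25]]

```text
time: 9.47
position: [545.7, 47.6, 4.3]
orientation: [0.01, 0.67, 0.743, -0.0]
contact_force: [0.4, -6.2, 3.1]
finger_gap: 29.9
```

```bash
python3 st.py
```

```text
t 9.47 p [545.7  47.6   4.3] lay x,y 1.3 -58.3 yaw 5.93 toolx z -0.016 fwdF -6.18 latF -0.22 Fz 3.08 T [-1.14 -0.03 -0.01] gap 29.9
```

Request:
carry_out:
  plan:
    - [[0.06, 0, 0, 0, 25]]

```text
time: 9.55
position: [545.5, 48.7, 4.2]
orientation: [0.011, 0.669, 0.743, -0.001]
contact_force: [1.1, -7.2, 3.6]
finger_gap: 29.8
```

```bash
python3 st.py
```

```text
t 9.55 p [545.5  48.7   4.2] lay x,y 1.3 -57.2 yaw 5.93 toolx z -0.0166 fwdF -7.26 latF 0.36 Fz 3.6 T [-1.06  0.07 -0.01] gap 29.8
```

Request:
carry_out:
  plan:
    - [[0.05, 0, 0, 0, 25]]

```text
time: 9.63
position: [545.4, 49.6, 4.2]
orientation: [0.011, 0.669, 0.743, -0.001]
contact_force: [0.3, -6.8, 3.2]
finger_gap: 30.0
```

```bash
python3 st.py
```

```text
t 9.63 p [545.4  49.6   4.2] lay x,y 1.3 -56.3 yaw 5.93 toolx z -0.0172 fwdF -6.84 latF -0.39 Fz 3.18 T [-1.09  0.04  0.  ] gap 30.0
```

Request:
carry_out:
  plan:
    - [[0.05, 0, 0, 0, 25]]

```text
time: 9.72
position: [545.3, 50.5, 4.2]
orientation: [0.011, 0.669, 0.743, -0.001]
contact_force: [1.1, -7.9, 2.6]
finger_gap: 29.8
```

```bash
python3 st.py
```

```text
t 9.72 p [545.3  50.5   4.2] lay x,y 1.3 -55.4 yaw 5.94 toolx z -0.0177 fwdF -7.96 latF 0.36 Fz 2.59 T [-1.06 -0.03  0.04] gap 29.8
```

Request:
carry_out:
  plan:
    - [[0.05, 0, 0, 0, 25]]

```text
time: 9.8
position: [545.2, 51.2, 4.2]
orientation: [0.011, 0.669, 0.743, -0.001]
contact_force: [1.2, -10.3, 3.2]
finger_gap: 29.7
```

```bash
python3 st.py
```

```text
t 9.8 p [545.2  51.2   4.2] lay x,y 1.3 -54.7 yaw 5.94 toolx z -0.0185 fwdF -10.42 latF 0.2 Fz 3.2 T [-1.78  0.08 -0.02] gap 29.7
```

Request:
carry_out:
  plan:
    - [[0.04, 0, 0, 0, 25]]

```text
time: 9.88
position: [545.2, 51.4, 4.2]
orientation: [0.012, 0.669, 0.743, -0.002]
contact_force: [1.4, -12.8, 3.2]
finger_gap: 29.8
```

```bash
python3 st.py;  python3 - <<'E'
from h import *
for n in ['scene']:
    c=robot.capture(n);cv2.imwrite(f'pics/{n}8.png',c['image'])
    cv2.imwrite('pics/c8.png',cv2.resize(c['image'][220:270,380:420],None,fx=12,fy=12,interpolation=cv2.INTER_NEAREST))
E
```

```text
t 9.88 p [545.2  51.4   4.2] lay x,y 1.3 -54.5 yaw 5.96 toolx z -0.0196 fwdF -12.92 latF 0.11 Fz 3.18 T [-2.09 -0.04 -0.03] gap 29.8
```

View pics/c8.png

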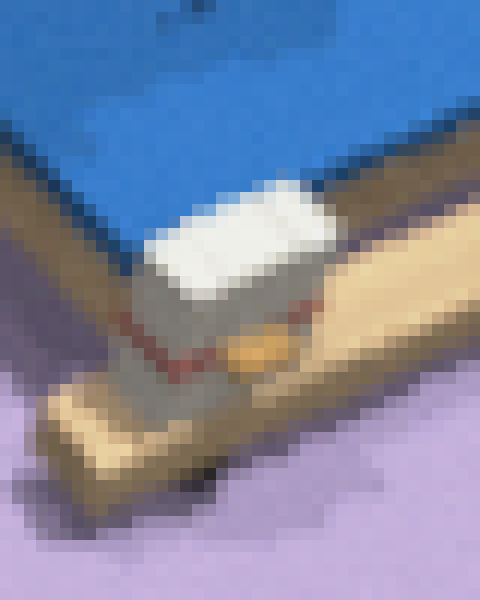

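```bash
python3 st.py
```

```text
t 9.93 p [545.2  51.4   4.2] lay x,y 1.3 -54.5 yaw 5.96 toolx z -0.0197 fwdF -9.81 latF 0.52 Fz 3.31 T [-1.61  0.01 -0.03] gap 30.0
```

Request:
carry_out:
  plan:
    - [[0.035, 0, 0, 0, 25]]

```text
time: 10.02
position: [545.2, 51.4, 4.2]
orientation: [0.012, 0.669, 0.743, -0.002]
contact_force: [1.1, -11.8, 3.5]
finger_gap: 30.0
```

```bash
python3 st.py
```

```text
t 10.02 p [545.2  51.4   4.2] lay x,y 1.2 -54.5 yaw 5.96 toolx z -0.0208 fwdF -11.8 latF -0.1 Fz 3.49 T [-1.74  0.04 -0.03] gap 30.0
```

Request:
carry_out:
  plan:
    - [[0.045, 0, 0, 0, 25]]

```text
time: 10.1
position: [545.2, 51.5, 4.2]
orientation: [0.012, 0.669, 0.743, -0.003]
contact_force: [1.4, -13.2, 3.5]
finger_gap: 29.9
```

```bash
python3 st.py
```

```text
t 10.1 p [545.2  51.5   4.2] lay x,y 1.3 -54.4 yaw 5.97 toolx z -0.0221 fwdF -13.33 latF 0.12 Fz 3.46 T [-2.13  0.   -0.09] gap 29.9
```

Request:
carry_out:
  plan:
    - [[0, 0, 0, 0, 25], [0, 0, 0, 0, 25]]

```text
time: 10.27
position: [545.2, 51.3, 4.2]
orientation: [0.012, 0.67, 0.743, -0.003]
contact_force: [1.2, 0.3, 3.3]
finger_gap: 30.1
```

```bash
python3 st.py
```

```text
t 10.27 p [545.2  51.3   4.2] lay x,y 1.3 -54.5 yaw 5.91 toolx z -0.0218 fwdF 0.15 latF 1.19 Fz 3.29 T [ 0.03  0.06 -0.04] gap 30.1
```

Request:
carry_out:
  plan:
    - [[0, 0, 0, 0, 25], [0, 0, 0, 0, 25]]
  force: 5

```text
time: 10.43
position: [545.3, 51.4, 4.2]
orientation: [0.012, 0.67, 0.743, -0.003]
contact_force: [1.0, -3.6, 3.8]
finger_gap: 29.8
```

Request:
carry_out:
  plan:
    - [[0, 0, 0, 0, 38], [0, 0, 0, 0, 46], [0, 0, 0, 0, 50], [0, 0, 0, 0, 50]]

```text
time: 10.77
position: [544.0, 52.3, 3.3]
orientation: [0.011, 0.669, 0.743, -0.003]
contact_force: [0.9, -0.4, 0.4]
finger_gap: 48.7
```

```bash
python3 st.py;  python3 - <<'E'
from h import *
c=robot.capture('wrist');cv2.imwrite('pics/w9.png',c['image'])
c=robot.capture('scene');cv2.imwrite('pics/c9.png',cv2.resize(c['image'][220:270,380:420],None,fx=12,fy=12,interpolation=cv2.INTER_NEAREST))
E
```

```text
t 10.77 p [544.   52.3   3.3] lay x,y 0.2 -53.5 yaw 5.94 toolx z -0.0209 fwdF -0.52 latF 0.88 Fz 0.36 T [-0.02 -0.    0.05] gap 48.7
```

View pics/w9.png

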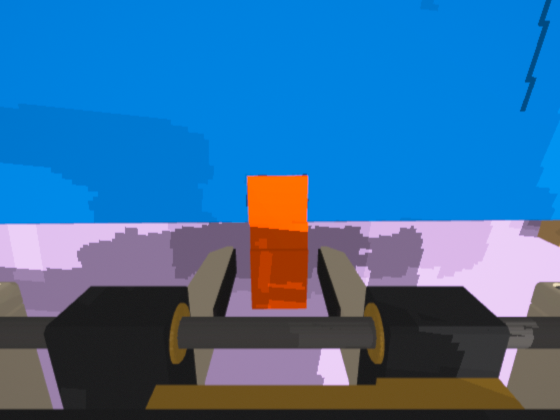

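View pics/c9.png

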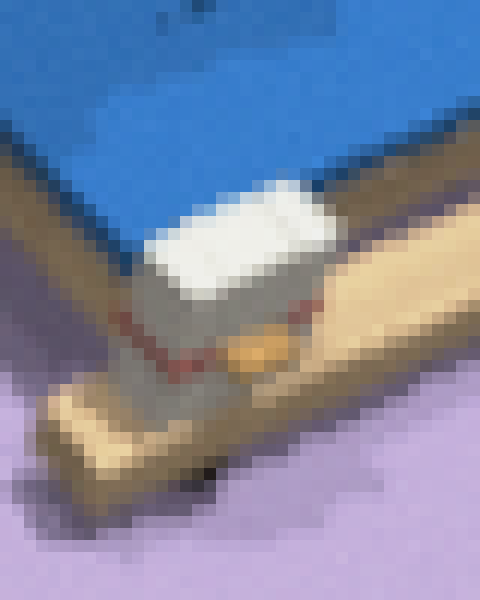

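Request:
carry_out:
  plan:
    - [[0, 0.04, -0.03, 0, 50], [0, 0, 0, 0, 40], [0, 0, 0, 0, 25], [0, 0, 0, 0, 25], [0, 0, 0, 0, 25]]
  force: 12

```text
time: 11.28
position: [545.1, 52.5, 4.2]
orientation: [0.011, 0.669, 0.743, -0.003]
contact_force: [0.1, -0.5, 0.7]
finger_gap: 29.9
```

```bash
python3 st.py
```

```text
t 11.28 p [545.1  52.5   4.2] lay x,y 1.3 -53.4 yaw 5.94 toolx z -0.0209 fwdF -0.54 latF 0.01 Fz 0.68 T [0.03 0.13 0.01] gap 29.9
```

Request:
carry_out:
  plan:
    - [[0, 0, 0, 0, 25], [0, 0, 0, 0, 25]]
  force: 25

```text
time: 11.45
position: [545.1, 52.5, 4.2]
orientation: [0.011, 0.669, 0.743, -0.003]
contact_force: [0.4, 0.1, -0.0]
finger_gap: 30.0
```

```bash
python3 st.py
```

```text
t 11.45 p [545.1  52.5   4.2] lay x,y 1.3 -53.4 yaw 5.95 toolx z -0.0209 fwdF 0.02 latF 0.44 Fz -0.03 T [0.01 0.07 0.04] gap 30.0
```

Clean re-grip with no load. Now a feel test: push gently and see at what force the wedge starts to move.

Request:
carry_out:
  plan:
    - [[0.02, 0, 0, 0, 25]]

```text
time: 11.53
position: [545.1, 52.6, 4.2]
orientation: [0.011, 0.669, 0.743, -0.003]
contact_force: [0.9, -7.5, 0.2]
finger_gap: 30.0
```

```bash
python3 st.py
```

```text
t 11.53 p [545.1  52.6   4.2] lay x,y 1.3 -53.3 yaw 5.96 toolx z -0.0215 fwdF -7.59 latF 0.13 Fz 0.18 T [-1.29 -0.01  0.01] gap 30.0
```

Request:
carry_out:
  plan:
    - [[0.03, 0, 0, 0, 25]]

```text
time: 11.62
position: [545.1, 52.6, 4.2]
orientation: [0.012, 0.669, 0.743, -0.004]
contact_force: [1.4, -8.2, -1.1]
finger_gap: 30.1
```

```bash
python3 st.py
```

```text
t 11.62 p [545.1  52.6   4.2] lay x,y 1.3 -53.3 yaw 5.98 toolx z -0.0225 fwdF -8.33 latF 0.54 Fz -1.11 T [-1.49 -0.05 -0.03] gap 30.1
```

Request:
carry_out:
  plan:
    - [[0.04, 0, 0, 0, 25]]

```text
time: 11.7
position: [545.2, 52.7, 4.2]
orientation: [0.012, 0.669, 0.743, -0.004]
contact_force: [1.1, -9.9, -0.5]
finger_gap: 29.8
```

```bash
python3 st.py
```

```text
t 11.7 p [545.2  52.7   4.2] lay x,y 1.3 -53.2 yaw 5.99 toolx z -0.0237 fwdF -9.95 latF 0.11 Fz -0.48 T [-1.71 -0.07 -0.  ] gap 29.8
```

Request:
carry_out:
  plan:
    - [[0, 0, 0, 0, 25], [0, 0, 0, 0, 25], [0, 0, 0, 0, 34], [0, 0, 0, 0, 44], [0, 0, 0, 0, 50]]

```text
time: 12.12
position: [545.1, 52.8, 4.1]
orientation: [0.012, 0.669, 0.743, -0.004]
contact_force: [-0.2, -0.6, 0.2]
finger_gap: 42.9
```

```bash
python3 st.py
```

```text
t 12.12 p [545.1  52.8   4.1] lay x,y 1.3 -53.1 yaw 5.97 toolx z -0.0234 fwdF -0.62 latF -0.3 Fz 0.19 T [ 0.02  0.01 -0.01] gap 42.9
```

Request:
carry_out:
  plan:
    - [[0, 0, 0, 0, 54], [0, 0, -0.2, 0, 54], [0, 0, -0.4, 0, 54], [0, 0, -0.6, 0, 54], [0, 0, -0.6, 0, 54]]

```text
time: 12.53
position: [542.8, 53.9, 49.6]
orientation: [0.01, 0.669, 0.743, -0.006]
contact_force: [0.4, 0.2, -0.3]
finger_gap: 54.3
```

```bash
python3 st.py
```

```text
t 12.53 p [542.8  53.9  49.6] lay x,y -0.9 -51.7 yaw 5.98 toolx z -0.0229 fwdF 0.21 latF 0.41 Fz -0.27 T [ 0.03 -0.04  0.  ] gap 54.3
```

Now clear; back off and up, away from the turbines.

Request:
carry_out:
  plan:
    - [[-0.5, 0, -0.4, 0, 54], [-0.8, 0, -0.6, 0, 54], [-1, 0, -0.6, 0, 54], [-1, 0, -0.6, 0, 54], [-1, 0, -0.6, 0, 54]]

```text
time: 12.95
position: [553.4, -54.1, 129.3]
orientation: [0.011, 0.667, 0.745, -0.005]
contact_force: [1.7, 1.0, 1.5]
finger_gap: 54.0
```

Request:
carry_out:
  plan:
    - [[-1, 0, -0.6, 0, 54], [-0.8, 0, -0.4, 0, 54], [0, 0, 0, 0, 54], [0, 0, 0, 0, 54]]

```text
time: 13.28
position: [559.0, -108.1, 163.3]
orientation: [0.015, 0.668, 0.744, -0.004]
contact_force: [-0.0, -0.1, -0.4]
finger_gap: 54.0
```

```bash
python3 st.py;  python3 - <<'E'
from h import *
import pickle
C={}
for n in ['scene','side','wrist']:
    c=robot.capture(n);C[n]=c;cv2.imwrite(f'pics/{n}10.png',c['image'])
pickle.dump(C,open('c10.pkl','wb'))
a=cv2.resize(C['scene']['image'][160:265,320:420],None,fx=5,fy=5,interpolation=0)
cv2.imwrite('pics/c10.png',a)
E
```

```text
t 13.28 p [ 559.  -108.1  163.3] lay x,y -0.7 -214.5 yaw 6.08 toolx z -0.0269 fwdF -0.07 latF -0.01 Fz -0.44 T [ 0.07  0.05 -0.04] gap 54.0
```

View pics/scene10.png

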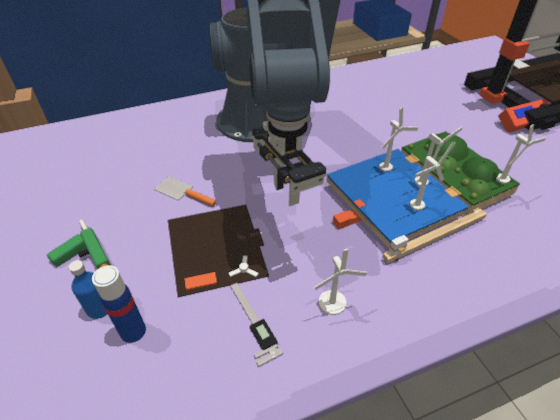

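View pics/c10.png

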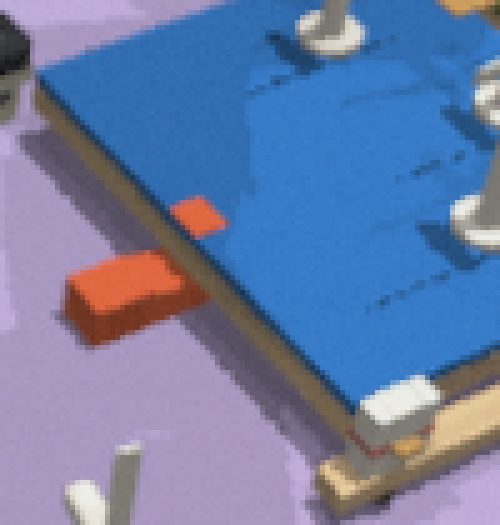

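View pics/wrist10.png

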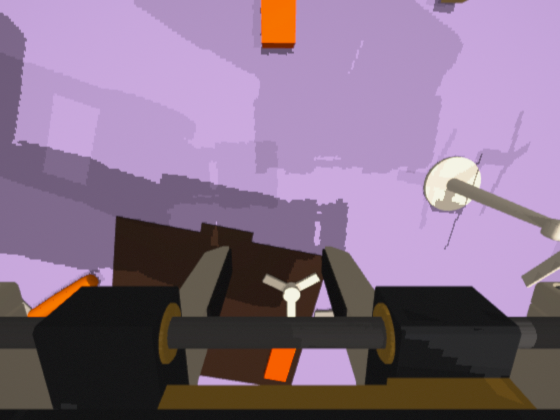

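```bash
python3 - <<'E'
import cv2,numpy as np
b=cv2.imread('pics/scene8.png').astype(float)
for n in (1,5,7,8,10):
    a=cv2.imread(f'pics/scene{n}.png')[236:256,395:409]
    h=cv2.cvtColor(a,cv2.COLOR_BGR2HSV)
    m=(h[...,0]>10)&(h[...,0]<22)&(h[...,1]>110)&(h[...,2]>150)
    m[:, :]=m
    k,l,st,ce=cv2.connectedComponentsWithStats(m.astype(np.uint8))
    print(n,[(s[4],c.round(1)+[395,236]) for s,c in zip(st[1:],ce[1:]) if s[4]>5])
E
python3 -c "
from h import *
robot.hand_in()
print(robot.get_obs()['time'])"
```

```text
1 [(np.int32(19), array([400.4, 250.4]))]
5 [(np.int32(19), array([400.4, 250.4]))]
7 [(np.int32(17), array([401.2, 249.3]))]
8 [(np.int32(14), array([401.1, 248.9]))]
10 [(np.int32(14), array([401.2, 249. ]))]
the job is handed in; nothing more can be done
the job is handed in; nothing more can be done
```

I took the wedge from the printer sheet, set it flat on the bench and slid it under the rod at the middle of the free edge until I felt the stop. I then let go, backed the arm off and handed the job in at about 13 s.

- **Alignment:** in the wrist view the wedge lay in line with the orange square and within about 0.4° of square to the edge.
- **Stop:** the push ran at about 7 N while the board rose, then climbed sharply over less than 1 mm. I stopped at about 13 N.
- **Firmness:** I let go, re-gripped and pushed again. The wedge held at 8–10 N with only about 0.2 mm of movement. By the stated 0.6 to 1 ratio that puts the rod force at roughly 10–16 N, inside the firm range. It is an inference, not a direct reading, and it was taken before the last release.
- **Tongue:** it rose with the board and showed at the red line. It stayed there after I let go (image row 249.0, against 248.9 at the stop and 250.4 hanging). That is only about 1.4 pixels of travel, so the push force is the stronger evidence of reaching the stop.
- **Other things:** nothing else appears moved in the last picture, and the gripper was clear and unloaded.

**Disagreements and small faults:**
- The wrist camera and the fixed cameras differed by about 2 mm on where the wedge lay. This did not affect the grasp.
- The tool pitched down at the front by about 1° while pushing. The mid-job re-grip relieved this.
- Lowering onto the bench peaked at about 28 N downward before I eased off.

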